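# Centre-punch the last screw hole of a mending plate

### The job

Take the automatic centre punch out of the tool block, set its point into the one empty screw hole of the steel plate so that it stands on the wood, and press it straight down until its hidden spring snaps and no further, never pressing hard; it must not go off anywhere else. Then put it back upright in its hole in the block, collar resting on the block, and leave the workpiece and the other things where they lie.

Things in the scene. Friction and masses are not known exactly. Their poses are not given: they have to be found in the camera images.
- punch_grip (a point): Automatic centre punch: a slim round hand tool standing upright, point down, in the tool block; aluminium barrel 15 mm in diameter with dark knurling, red cap on top, 225 g. This point is on its axis at the middle of the knurled grip, 40 mm above the underside of its collar (35 mm above the collar's top) and 38 mm below its top; z runs up the axis, away from the point.
- punch_collar (a point): The centre of the underside of the punch's dark collar (22 mm in diameter, 5 mm thick), on the axis; z up the axis. The collar rests on the block's top. Below it are 30 mm of barrel, 13 mm in diameter, tapering at its end, and then the nose.
- punch_tip (a point): The point of the punch: the end of its spring-loaded steel nose, 4.4 mm in diameter with a short conical point. With the nose out it lies 54.5 mm below the collar's underside, 94.5 mm below punch_grip. Pressed on something hard, the nose slides up into the barrel until the spring snaps (see nose_stem). Lifted, the nose comes out again by itself.
- nose_stem (a point): A mark on the nose's stem, hidden in the barrel. The nose yields at 3 to 4 N, then the force climbs to 7 to 11 N and drops at once below 4 N: the snap. It comes after 4 to 15 mm of nose travel: the setting of the inner adjuster cannot be seen. About 1 mm past the snap the nose meets a stop and the force climbs again; over 15 N would harm the point. The point sinks up to 1 mm into the wood.
- striker_face (a point): The face of the striker, hidden in the barrel; z up the axis. nose_stem starts 2.5 to 12.5 mm below it (by the hidden adjuster) and is more than 1 mm above it once the spring has snapped, until the nose has come out again. Nothing to handle.
- screw_hole (a point): The centre of the mouth of the empty hole of a flat steel mending plate (116 x 25 x 4 mm), near one end, level with the plate's upper face; z up. The plate's three other holes hold brass screws. A through hole 6 mm in diameter, countersunk to 10.4 mm at the top (45 degrees, 2.2 mm deep), with the bare wood 4 mm below its mouth.
- workpiece: Loose piece of dark hardwood, 45 x 160 x 20 mm, lying flat on the bench in any direction, with the steel plate screwed lengthwise along the middle of its top (plate's upper face 24 mm above the bench). Origin: the centre of its underside; y along its length. The empty hole is 44 mm from its centre.
- block_hole (a point): The centre of the mouth of the punch's hole in the tool block, level with the block's top, 60 mm above the bench; z up. The block is pale beech, 116 x 52 x 60 mm, fixed to the bench; the hole is 17 mm in diameter and goes right through, 27 mm off the block's centre along its length. Three short steel drift pins stand in the other half of the block, no more than 10 mm above its top.
- pencil: Red carpenter's pencil lying on the bench, 177 x 8 x 8 mm, a bystander. Origin at the centre of its underside, y along its length.
- screw_tin: Pale round tin of screws, 67 mm in diameter, 62 mm high, a bystander at the back. Origin at the centre of its underside.
- tape_measure: Tape measure with a pale grey case standing on the bench, 36 x 76 x 70 mm, a bystander at the left. Origin at the centre of its underside.

How it is judged:
On the way:
1. the punch, upright and with its point through the empty hole onto the wood, is pressed until its spring snaps (z of nose_stem in the frame of striker_face above 0.001 m and z of punch_tip in the frame of screw_hole below -0.0028 m and horizontal distance between punch_tip and screw_hole below 0.0018 m and angle between punch_grip's own z axis and vertical below 0.1 rad), for 0.02 s.
At the end, for the whole second after the job is handed in: The punch stands upright (within 0.08 rad) in its hole in the tool block with its collar within 5 mm of the hole's mouth, its nose out again, and the workpiece lies on the bench with the plate's hole within 15 mm of where it was (distance between punch_collar and block_hole below 0.005 m and angle between punch_grip's own z axis and vertical below 0.08 rad and z of nose_stem in the frame of striker_face below 0.001 m and distance of screw_hole from where it was at the start of the episode below 0.015 m and height (world z) of screw_hole between 0.02 and 0.028 m); the robot touches nothing.
It fails at once if the punch presses on the workpiece with more than 15 N (contact force between punch and workpiece above 15 N).
It fails at once if the punch goes off anywhere but at the empty hole (z of nose_stem in the frame of striker_face above 0.001 m and horizontal distance between punch_tip and screw_hole above 0.003 m).
It fails at once if the workpiece is shifted by more than 15 mm (distance of screw_hole from where it was at the start of the episode above 0.015 m).
It fails at once if a bystander is moved by more than 30 mm (distance of any of pencil, screw_tin, tape_measure from where it was at the start of the episode above 0.03 m).
It also fails if it takes over 67 s, if anything falls off the work surface, if the arm or the gripper's body presses on something with over 40 N, if the wrist force passes 120 N, or if a joint passes its speed limit or range.

### The arm

A 6-joint arm with a two-finger parallel gripper is mounted at the origin on a cart in front of the work surface, level with it; the furniture and walls round the work are solid. World frame = base frame: x ahead of the robot, y to its left, z up, the work surface at z = 0. Lengths are in m, angles in rad, forces in N, time in s.
With the tool pointing down it reaches from about 0.3 to 0.775 m from the base axis. Payload 14.6 kg.
Tool frame: the origin (TCP) lies at the very end of the fingers, on their centre line; the grasp point (between the pads) lies 19 mm behind it; z points along the fingers, y is the line along which they close (so a half turn about z gives the same grasp; the last joint's range is limited). The gripper opens to 94 mm and grips with 3 to 60 N. Pads are 16 mm wide; open, the fingers measure 119 mm over their backs; the gripper's body (75 mm by 177 mm) begins 78 mm behind the grasp point.
Start: joints at [-1.192, 0.3, 1.521, -0, 1.321, -0.067], TCP at [0.237, -0.496, 0.205] pointing down, gripper open.
Joint ranges: [-3.03, 3.03], [-0.79, 2.21], [0.23, 2.52], [-1.04, 4.18], [0, 3.07], [-2.55, 2.55]. Speed limits (rad/s): [2.22, 2.22, 2.57, 3.14, 3.14, 3.14].

### API

Orientations are given as [roll, pitch, yaw] about the fixed x, y, z axes, in that order (R = Rz(yaw) Ry(pitch) Rx(roll)).
In Python, from station import * gives the robot as it stands.
- The arm moves only by the tool jog_arm, never from a script. Its argument "rows" is a list of rows, each a list of 3 entries, a list of its own where there are three numbers: the shift along the tool's x, y, z in m, then the turn about the tool's z in degrees, then the finger opening in m, from 0 to 0.094. A call has 1 to 12 rows; each row shifts and turns the commanded pose from where the row before left it, along the tool's axes as they then stand; what a row does not reach is not made up. A row lasts 1/12 s, in which the tool goes at most 41.7 mm and 7.16 degrees, less where a joint would pass 70% of its speed; a pose out of reach is approached as far as the arm can. A call is refused whole if a number of a shift passes 0.0417 or a number of a turn 7.16, either way. A call with a gripper value outside its range is refused whole. The fingers move at their own pace and stop on an object; "squeeze" is the grip in N (left out, the last holds). Time passes only in rows, so rows that do not move let the fingers close. It gives the time, the measured TCP pose, the force, the opening and the grip force at its end, in the units of the state.
- get_obs(): the state, without advancing time (a new reading comes with each control period).
- camera(name): name is "scene" or "top" or "wrist"; returns a dict with "image" (480x640x3 uint8, red, green, blue), "range_z" (480x640 float32, m along the optical axis (not along the pixel's ray), 0 where there is no reading), "K" (3x3 intrinsics, pixels), "k1" (the pictures are not rectified: a ray, as slopes to the right and down, at radius r is drawn at 1 + k1 r^2 times it, then the intrinsics apply), "world_from_camera" (4x4, takes a point from camera to world coordinates); the wrist camera has in their place "T_tool_cam" (4x4, takes a point from camera to tool coordinates, whose origin is the TCP and whose axes are the flange's). Camera axes: x right, y up, looking along -z (the intrinsics and any distortion apply to the point x, -y, -z); pixel columns grow to the right and rows downward; lengths in m; the calibration is good to about 2 mm. A picture is of the moment at which its call begins: read the wrist's pose just before it.
- hand_in(): hands the job in; it is judged then, once.
Trained networks look in a picture, given as the dict that the camera call returned (one of the last four; its "shot" number tells which), for a name from the list of things; names that differ only in an ending like _2 or _b are one class to them, and where a whole thing is asked for, a point or a joint stands for the part that bears it (a point fixed in the world has none). Each returns a list of dicts, best first, with "p" (0 to 1); they miss things now and then, are a little off and sometimes report something else, mostly with a low value. They report only what shows in the picture. A call takes as long as a camera call.
- search_frame(label, picture): "at" ([column, row] as shares, 0 to 1, of the picture: columns of its width, rows of its height, amid what is visible of it).
- spot_point(label, picture): "at" ([column, row] as shares, 0 to 1, of the picture: columns of its width, rows of its height: a listed point, or the origin of a listed thing).
The state is a dict: "time_s": time; "qpos": joint angles; "joint_vel": joint speeds; "tau": joint torques, N m; "ee_pos": TCP position; "eef_rot": TCP orientation; "force": force on the tool from outside, world axes, zero at the start; "moment": the same for the moment, N m; "grip_width": finger opening in m; "grip_force": force on a finger pad.
Only numpy, scipy, OpenCV 4.12 (cv2) and the standard library are available. Lean on these libraries where they do the work, as an engineer would, in place of code of your own. Each camera call takes 0.05 s, during which the arm holds its last target. There are 200 camera calls.

## Working session

There is one attempt and no reset: what is moved stays moved. The work goes in short steps, Python scripts to look and compute and a tool call to move; the robot and the scene stay as the last step left them, time stands still between calls to the robot, and variables do not carry over. Pictures are saved under pics/ and viewed, at most 12 in all, crops included, and the job is handed in when it is done.

Besides the shell and the picture viewer there is one more tool, called after ">>>" as a command line: name --argument value ..., lists and objects as JSON in quotes. jog_arm: Moves the arm, as the interface text tells. Its arguments: {"type":"object","properties":{"rows":{"type":"array","items":{"type":"array"}},"squeeze":{"type":"number"}},"required":["rows"]}

```bash
mkdir -p pics; cat > h.py <<'E'
from station import *
import numpy as np, cv2
from scipy.spatial.transform import Rotation as R
def wfc(d,obs=None):
    if "world_from_camera" in d: return np.array(d["world_from_camera"])
    T=np.eye(4); T[:3,:3]=R.from_euler('xyz',obs["eef_rot"]).as_matrix(); T[:3,3]=obs["ee_pos"]
    return T@np.array(d["T_tool_cam"])
def ray(d,uv):
    K=np.array(d["K"]); k=d["k1"]
    p=np.array([(uv[0]-K[0,2])/K[0,0],(uv[1]-K[1,2])/K[1,1]]); s=p.copy()
    for _ in range(20): s=p/(1+k*(s@s))
    return np.array([s[0],-s[1],-1.])
def at_z(d,uv,z,obs=None):
    T=wfc(d,obs); r=T[:3,:3]@ray(d,uv); o=T[:3,3]
    return o+r*(z-o[2])/r[2]
def proj(d,P,obs=None):
    T=np.linalg.inv(wfc(d,obs)); c=T[:3,:3]@np.array(P)+T[:3,3]
    s=np.array([c[0],-c[1]])/-c[2]; s=s*(1+d["k1"]*(s@s)); K=np.array(d["K"])
    return np.array([K[0,0]*s[0]+K[0,2],K[1,1]*s[1]+K[1,2]])
def px(a): return np.array(a)*[640,480]
def save(d,n): cv2.imwrite(f"pics/{n}.png",cv2.cvtColor(d["image"],cv2.COLOR_RGB2BGR))
E
python3 - <<'E'
from h import *
o=get_obs(); print({k:np.round(v,3) for k,v in o.items()})
Z=dict(punch_grip=.1,punch_collar=.06,screw_hole=.024,workpiece=0,block_hole=.06,pencil=0,screw_tin=0,tape_measure=0)
for c in ["top","scene"]:
    d=camera(c); save(d,c+"0")
    print(c,wfc(d,o).round(3).tolist(),np.array(d["K"]).round(1).tolist(),d["k1"])
    for n,z in Z.items():
        for r in spot_point(n,d)[:2]:
            u=px(r["at"]); print(n,round(r["p"],2),u.round(1),at_z(d,u,z).round(4))
E
```

```text
{'time_s': np.float64(0.0), 'qpos': array([-1.192,  0.3  ,  1.522,  0.   ,  1.321, -0.067]), 'joint_vel': array([ 0.   ,  0.001, -0.001, -0.   ,  0.001,  0.001]), 'tau': array([-2.0000e-03, -5.3182e+01, -3.5274e+01,  7.1000e-02,  2.4000e-02,
       -0.0000e+00]), 'ee_pos': array([ 0.237, -0.496,  0.205]), 'eef_rot': array([-3.14 , -0.   ,  0.446]), 'force': array([ 0.7  ,  0.517, -0.359]), 'moment': array([-0.063, -0.027, -0.019]), 'grip_force': np.float64(0.0), 'grip_width': np.float64(0.094)}
top [[0.088, 0.976, -0.201, 0.356], [-0.996, 0.086, -0.016, 0.189], [0.002, 0.201, 0.98, 1.257], [0.0, 0.0, 0.0, 1.0]] [[521.4, 0.0, 319.9], [0.0, 521.4, 239.5], [0.0, 0.0, 1.0]] -0.0359019427504089
punch_grip 0.54 [470.1 264.9] [ 0.5647 -0.1341  0.1   ]
punch_collar 0.47 [463.4 273.6] [ 0.5501 -0.1304  0.06  ]
screw_hole 0.58 [323.7 234.9] [0.6208 0.2009 0.024 ]
block_hole 0.84 [464.  271.7] [ 0.5547 -0.1316  0.06  ]
pencil 0.47 [374.  265.4] [0.561  0.0723 0.    ]
screw_tin 0.81 [381.5 216.4] [0.6855 0.062  0.    ]
tape_measure 0.77 [200.  238.3] [0.5906 0.5043 0.    ]
scene [[-0.576, 0.445, -0.686, -0.058], [-0.817, -0.329, 0.473, 0.626], [-0.015, 0.833, 0.553, 0.584], [0.0, 0.0, 0.0, 1.0]] [[522.6, 0.0, 316.0], [0.0, 522.6, 240.9], [0.0, 0.0, 1.0]] -0.12545871772625466
punch_grip 0.63 [451.1 182. ] [ 0.5549 -0.1314  0.1   ]
punch_collar 0.56 [450.8 199.6] [ 0.5515 -0.1341  0.06  ]
screw_hole 0.67 [294.5 257.8] [0.6128 0.2119 0.024 ]
workpiece 0.57 [306.4 273.7] [0.5863 0.2043 0.    ]
block_hole 0.91 [447.8 200.8] [ 0.5517 -0.1253  0.06  ]
block_hole 0.66 [448.1 200.6] [ 0.5519 -0.1264  0.06  ]
pencil 0.61 [373.1 253.3] [0.5634 0.0626 0.    ]
screw_tin 0.66 [335.6 228. ] [0.6807 0.0657 0.    ]
tape_measure 0.68 [149.7 335. ] [0.6    0.5027 0.    ]
```

View pics/top0.png

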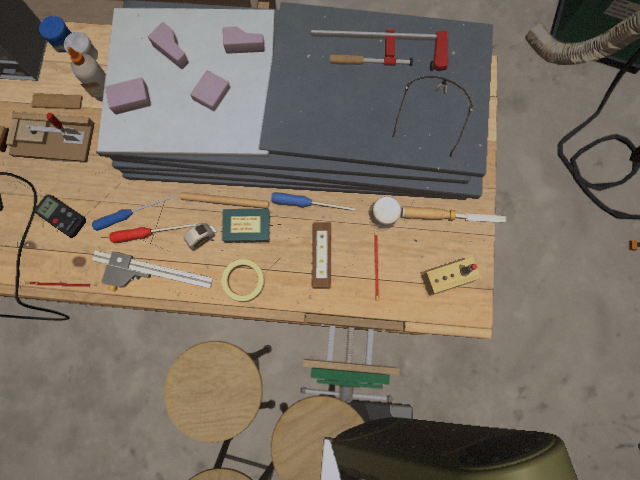

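View pics/scene0.png

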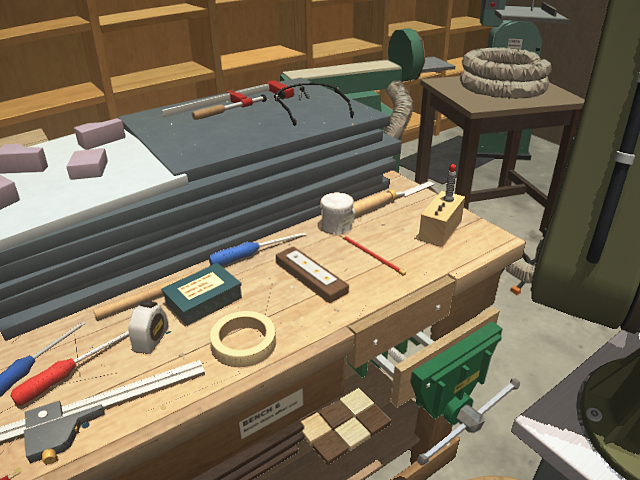

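The top view shows the workpiece around (321,254) and the block at (452,275), with the punch near (467,268). I'm turning to yaw 0 and approaching the block.

>>> jog_arm --rows '[[[0,0,-0.02],6.4,0.06],[[0,0,-0.02],6.4,0.06],[[0,0,-0.02],6.4,0.06],[[0,0,-0.02],6.4,0.06],[[0.02,-0.023,0],0,0.06],[[0.02,-0.023,0],0,0.06],[[0.02,-0.023,0],0,0.06],[[0.02,-0.023,0],0,0.06],[[0.02,-0.023,0],0,0.06],[[0.02,-0.023,0],0,0.06],[[0.02,-0.023,0],0,0.06],[[0.02,-0.023,0],0,0.06]]'

```text
time_s: 1.9
ee_pos: [0.3981, -0.3111, 0.2856]
eef_rot: [3.141, -0.0, -0.001]
force: [-0.0, -0.3, 0.1]
grip_width: 0.0601
grip_force: 0.0
```

```bash
python3 - <<'E'
from h import *
o=get_obs(); print(o["time_s"],o["ee_pos"].round(4),np.round(o["eef_rot"],4),np.round(o["qpos"],3))
d=camera("wrist"); print(np.array(d["T_tool_cam"]).round(4),np.array(d["K"]).round(1)[0],d["k1"])
E
```

```text
1.9 [ 0.3981 -0.3111  0.2856] [ 3.1414e+00 -2.0000e-04 -1.1000e-03] [-0.736  0.148  1.521  0.     1.472  0.836]
[[-3.000e-04  9.720e-01  2.349e-01  6.690e-02]
 [ 1.000e+00  2.000e-04  3.000e-04 -2.000e-04]
 [ 2.000e-04  2.349e-01 -9.720e-01 -1.798e-01]
 [ 0.000e+00  0.000e+00  0.000e+00  1.000e+00]] [354.4   0.  317.2] -0.056199587530419405
```

>>> jog_arm --rows '[[[0.0165,-0.0225,0],0,0.06],[[0.0165,-0.0225,0],0,0.06],[[0.0165,-0.0225,0],0,0.06],[[0.0165,-0.0225,0],0,0.06],[[0.0165,-0.0225,0],0,0.06],[[0.0165,-0.0225,0],0,0.06],[[0.0165,-0.0225,0],0,0.06],[[0.0165,-0.0225,0],0,0.06],[[0,0,0],0,0.06]]'

```text
time_s: 2.7
ee_pos: [0.5312, -0.1293, 0.2851]
eef_rot: [-3.141, 0.0, 0.002]
force: [0.2, -0.2, 0.1]
grip_width: 0.0602
grip_force: 0.0
```

```bash
cat > lookw.py <<'E'
import sys; from h import *
o=get_obs(); print(o["time_s"],o["ee_pos"].round(4),np.round(o["eef_rot"],4),np.round(o["force"],2),o["grip_width"])
d=camera("wrist"); save(d,sys.argv[1]); np.savez(sys.argv[1],**{k:v for k,v in d.items()})
Z=dict(punch_grip=.1,punch_collar=.06,block_hole=.06,screw_hole=.024,punch_tip=.02)
for n in sys.argv[2:]:
    for r in spot_point(n,d)[:2]:
        u=px(r["at"]); print(n,round(r["p"],2),u.round(1),at_z(d,u,Z[n],o).round(4))
E
python3 lookw.py w1 punch_grip punch_collar block_hole
```

```text
2.7 [ 0.5312 -0.1293  0.2851] [-3.1408e+00  0.0000e+00  2.2000e-03] [ 0.16 -0.19  0.15] 0.0601577817333786
punch_grip 0.53 [319.8 194.7] [ 0.5579 -0.1315  0.1   ]
punch_collar 0.79 [317.1 196.6] [ 0.5513 -0.1287  0.06  ]
block_hole 0.63 [321.3 193.7] [ 0.5546 -0.1335  0.06  ]
```

View pics/w1.png

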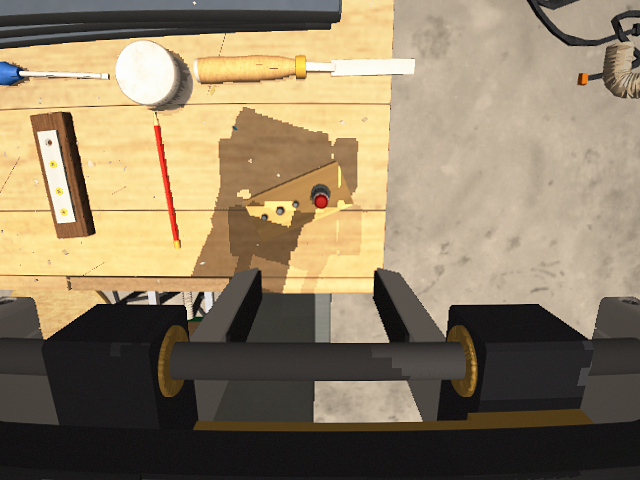

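Wrist view: red cap at (321,201), pins to its left, and the plate's empty dark hole at (48,142) on the far end. I'm locating the cap centre by colour.

```bash
cat > cap.py <<'E'
from h import *
def cap(ztop=.138,name="wrist"):
    o=get_obs(); d=camera(name); im=d["image"].astype(int)
    m=((im[...,0]>90)&(im[...,1]<60)&(im[...,2]<70)).astype(np.uint8)
    n,l,s,c=cv2.connectedComponentsWithStats(m)
    for i in range(1,n):
        if s[i,4]>15: print(name,s[i],c[i].round(1),at_z(d,c[i],ztop,o).round(4), "rng",np.median(d["range_z"][l==i]).round(4))
    return o,d
if __name__=="__main__":
    cap(); cap(name="top"); cap(name="scene")
E
python3 cap.py
```

```text
wrist [151 125  25 114 347] [164.1 182.3] [0.5721 0.0087 0.138 ] rng 0.4543
wrist [310 192  13  14 145] [316.2 198.8] [ 0.5561 -0.132   0.138 ] rng 0.3278
top [386  30   9   3  22] [390.3  30.8] [1.1109 0.0835 0.138 ] rng 1.1746
top [434  31  14  37 419] [441.1  50. ] [ 1.0708 -0.0405  0.138 ] rng 1.1646
top [384  36  12  29 260] [390.   50.3] [1.0584 0.0812 0.138 ] rng 1.1652
top [69 48 10 11 62] [73.3 53.5] [0.9867 0.8357 0.138 ] rng 1.1773
top [ 47 113   5   7  28] [ 48.9 115.7] [0.8232 0.8622 0.138 ] rng 1.1876
top [ 53 218   5   5  22] [ 54.9 220.1] [0.5774 0.7991 0.138 ] rng 1.2699
top [110 228  41  15 279] [127.  235.3] [0.5574 0.6317 0.138 ] rng 1.2607
top [ 38 283  52   3 105] [ 63.5 284. ] [0.4381 0.7532 0.138 ] rng 1.2545
scene [269  83  11   9  48] [273.6  87.2] [ 1.2104 -0.1124  0.138 ] rng 1.2697
scene [284  89  10   9  59] [288.7  92.5] [ 1.1424 -0.1199  0.138 ] rng 1.2424
scene [230  94  23  11  79] [241.5  99.3] [1.1724 0.011  0.138 ] rng 1.1949
scene [449 164   7   8  42] [452.5 167.8] [ 0.547  -0.1202  0.138 ] rng 1.0261
scene [344 238  55  34 100] [371.5 254.5] [0.4156 0.1997 0.138 ] rng 1.0029
scene [512 289   6   6  17] [514.6 291.5] [0.2325 0.0995 0.138 ] rng 2.2361
scene [ 13 363  63  42 340] [ 43.  386.9] [0.4334 0.6669 0.138 ] rng 0.7181
scene [  0 476   9   4  20] [  4.6 478.2] [0.333  0.7294 0.138 ] rng 0.6039
```

```bash
python3 -c "
from h import *
o=get_obs(); print(o['time_s'],o['ee_pos'].round(4),np.round(o['eef_rot'],4),np.round(o['force'],2))"
```

```text
3.05 [ 0.5291 -0.1334  0.2856] [ 3.1414e+00 -2.0000e-04 -2.3000e-03] [0.87 0.24 0.18]
```

>>> jog_arm --rows '[[[0.0135,-0.0005,0.02],0,0.06],[[0.0135,-0.0005,0.02],0,0.06],[[0,0,0.02],0,0.06],[[0,0,0.02],0,0.06],[[0,0,0.02],0,0.06],[[0,0,0.015],0,0.06],[[0,0,0.01],0,0.06],[[0,0,0],0,0.06],[[0,0,0],0,0.06],[[0,0,0],0,0.06]]'

```text
time_s: 3.88
ee_pos: [0.5569, -0.1319, 0.1617]
eef_rot: [3.141, -0.002, -0.001]
force: [1.4, -0.6, 0.1]
grip_width: 0.0602
grip_force: 0.0
```

```bash
python3 - <<'E'
from h import *
from cap import cap
o,d=cap(); save(d,"w2"); print(o['ee_pos'].round(4),np.round(o['eef_rot'],4))
for n,z in [("punch_grip",.1),("punch_collar",.06),("block_hole",.06)]:
    for r in spot_point(n,d)[:1]:
        u=px(r["at"]); print(n,round(r["p"],2),u.round(1),at_z(d,u,z,o).round(4))
E
```

```text
wrist [ 95 145  39 149 651] [115.2 218.1] [ 0.5883 -0.0119  0.138 ] rng 0.3393
wrist [308 259  19  20 296] [317.7 268.9] [ 0.5567 -0.1319  0.138 ] rng 0.2137
[ 0.5569 -0.1319  0.1617] [ 3.1411e+00 -1.6000e-03 -1.3000e-03]
punch_grip 0.71 [320.1 253.2] [ 0.5559 -0.1337  0.1   ]
punch_collar 0.93 [317.3 243.9] [ 0.5527 -0.1318  0.06  ]
block_hole 0.66 [319.2 244.2] [ 0.5524 -0.1333  0.06  ]
```

View pics/w2.png

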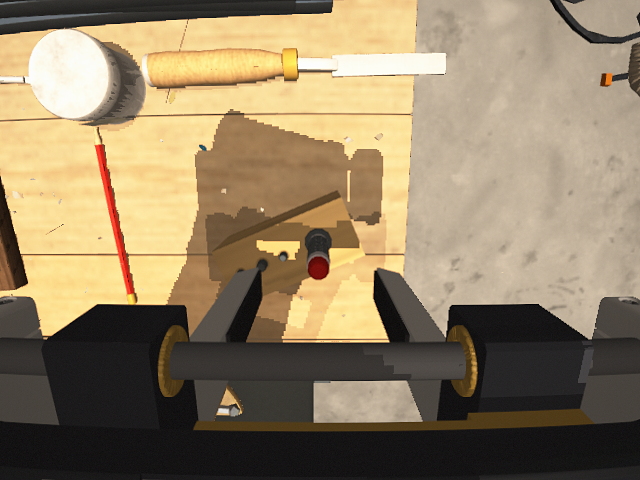

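Punch is centred between the fingers (cap (318,269), collar (317,243)). Going down and gripping.

>>> jog_arm --rows '[[[-0.0015,0,0.015],0,0.06],[[0,0,0.02],0,0.06],[[0,0,0.02],0,0.06],[[0,0,0.015],0,0.06],[[0,0,0.0105],0,0.06],[[0,0,0],0,0.06],[[0,0,0],0,0.012],[[0,0,0],0,0.012],[[0,0,0],0,0.012],[[0,0,0],0,0.012],[[0,0,0],0,0.012],[[0,0,0],0,0.012]]' --squeeze 8

```text
time_s: 5.08
ee_pos: [0.5551, -0.1316, 0.0803]
eef_rot: [3.141, -0.0, -0.001]
force: [0.2, -0.2, -0.1]
grip_width: 0.0235
grip_force: 0.0
```

>>> jog_arm --rows '[[[0,0,0],0,0.012],[[0,0,0],0,0.012],[[0,0,0],0,0.012],[[0,0,0],0,0.012]]' --squeeze 45

```text
time_s: 5.42
ee_pos: [0.5551, -0.1316, 0.0801]
eef_rot: [3.142, -0.0, -0.001]
force: [-1.1, -0.8, 3.2]
grip_width: 0.0142
grip_force: 45.0
```

>>> jog_arm --rows '[[[0,0,-0.005],0,0.012],[[0,0,-0.01],0,0.012],[[0,0,-0.015],0,0.012],[[0,0,-0.02],0,0.012],[[0,0,-0.02],0,0.012],[[0,0,-0.02],0,0.012],[[0,0,-0.015],0,0.012],[[0.006,-0.02,-0.005],0,0.012],[[0.006,-0.03,0],0,0.012],[[0.006,-0.03,0],0,0.012],[[0.006,-0.03,0],0,0.012],[[0.006,-0.03,0],0,0.012]]'

```text
time_s: 6.42
ee_pos: [0.5852, 0.0098, 0.1908]
eef_rot: [3.142, -0.0, -0.001]
force: [0.8, -0.6, -2.1]
grip_width: 0.0145
grip_force: 45.0
```

>>> jog_arm --rows '[[[0.006,-0.03,0],0,0.012],[[0.006,-0.03,0],0,0.012],[[0.006,-0.03,0],0,0.012],[[0.006,-0.03,0],0,0.012],[[0.006,-0.03,0],0,0.012],[[0.002,-0.02,0],0,0.012],[[0,-0.01,0],0,0.012],[[0,0,0],0,0.012],[[0,0,0],0,0.012],[[0,0,0],0,0.012]]'

```text
time_s: 7.25
ee_pos: [0.6173, 0.187, 0.1902]
eef_rot: [3.141, -0.0, -0.002]
force: [0.5, -0.7, -2.1]
grip_width: 0.0139
grip_force: 45.0
```

```bash
python3 lookw.py w3 punch_collar screw_hole punch_tip; python3 -c "
import cv2;i=cv2.imread('pics/w3.png')[40:340,120:520];cv2.imwrite('pics/w3c.png',cv2.resize(i,(800,600),interpolation=cv2.INTER_CUBIC))"
```

```text
7.25 [0.6173 0.187  0.1902] [ 3.1413e+00 -0.0000e+00 -2.1000e-03] [ 0.46 -0.67 -2.13] 0.013943169779750254
punch_collar 0.59 [315.2 271.7] [0.5793 0.1892 0.06  ]
screw_hole 0.81 [294.3 227.5] [0.6135 0.2101 0.024 ]
punch_tip 0.37 [319.6 292.4] [0.5427 0.1849 0.02  ]
punch_tip 0.36 [318.8 246.8] [0.5925 0.1857 0.02  ]
```

View pics/w3c.png

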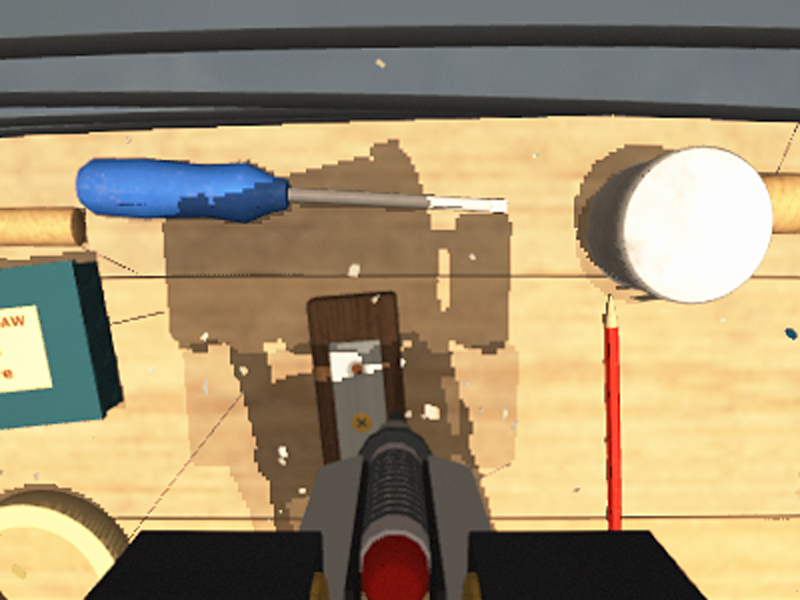

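The hole shows at crop (357,369), i.e. image (298.5,224.5); the screw at crop (361,422); the punch's lower end near crop (398,415).

```bash
cat > tip.py <<'E'
from h import *
def tip(n,o,hole,off=(0,0)):
    d=dict(np.load(n+".npz",allow_pickle=True)); d["k1"]=float(d["k1"])
    e=np.array(o["ee_pos"]); 
    for nm,dz in [("cap",.057),("collar",-.021),("tip",-.0755)]: print(nm,proj(d,e+[off[0],off[1],dz],o).round(1))
    print("hole",at_z(d,hole,.024,o).round(4),"@.022",at_z(d,hole,.022,o).round(4))
    return d
E
python3 - <<'E'
from tip import *
o=get_obs(); print(o["ee_pos"].round(4))
d=tip("w3",o,(298.5,224.5))
g=cv2.cvtColor(d["image"],cv2.COLOR_RGB2BGR)[195:275,270:350]
cv2.imwrite("pics/w3d.png",cv2.resize(g,(640,640),interpolation=cv2.INTER_CUBIC))
E
```

```text
[0.6175 0.1874 0.1902]
cap [317.9 334.6]
collar [317.6 270. ]
tip [317.6 246.8]
hole [0.6167 0.2063 0.024 ] @.022 [0.6163 0.2064 0.022 ]
```

View pics/w3d.png

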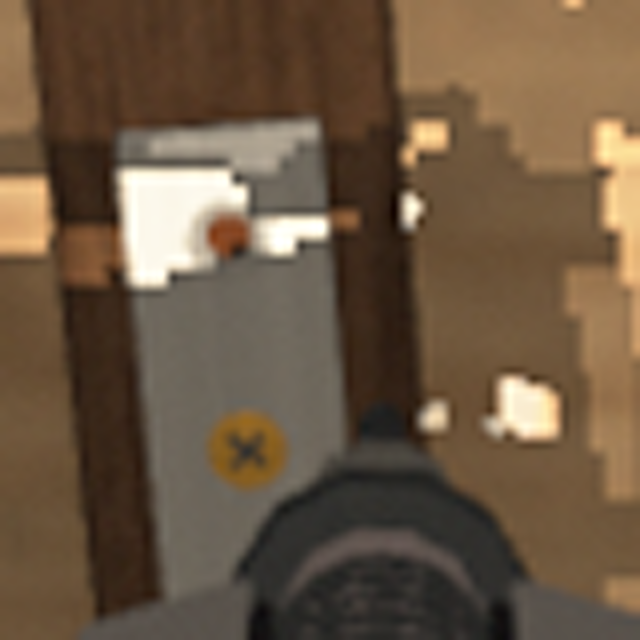

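Hole at (298.5,224.4), nose tip at (317.6,245.3), about 1.5 px from the prediction. Moving over the hole with the tip about 10 mm above it.

>>> jog_arm --rows '[[[0,-0.01,0],0,0.012],[[-0.001,-0.009,0.01],0,0.012],[[0,0,0.02],0,0.012],[[0,0,0.02],0,0.012],[[0,0,0.015],0,0.012],[[0,0,0.01],0,0.012],[[0,0,0.005],0,0.012],[[0,0,0],0,0.012],[[0,0,0],0,0.012],[[0,0,0],0,0.012]]'

```text
time_s: 8.28
ee_pos: [0.6168, 0.2076, 0.111]
eef_rot: [-3.141, -0.002, -0.001]
force: [0.0, 0.7, -1.0]
grip_width: 0.0142
grip_force: 45.0
```

```bash
python3 lookw.py w4 screw_hole punch_tip;python3 - <<'E'
from tip import *
o=get_obs(); print(o["ee_pos"].round(4),np.round(o["force"],2))
d=tip("w4",o,(317,247))
g=cv2.cvtColor(d["image"],cv2.COLOR_RGB2BGR)[205:285,278:358]
cv2.imwrite("pics/w4d.png",cv2.resize(g,(640,640),interpolation=cv2.INTER_CUBIC))
E
```

```text
8.2833 [0.6168 0.2076 0.111 ] [-3.1411e+00 -1.6000e-03 -1.0000e-03] [ 0.05  0.67 -1.05] 0.014184179784392919
screw_hole 0.78 [316.6 248.5] [0.6126 0.2084 0.024 ]
punch_tip 0.5 [317.  247.1] [0.6127 0.2081 0.02  ]
[0.6166 0.2075 0.1107] [ 0.5  -0.2  -1.78]
cap [317.8 334.4]
collar [317.6 270. ]
tip [317.6 246.9]
hole [0.6136 0.2079 0.024 ] @.022 [0.6131 0.2079 0.022 ]
```

View pics/w4d.png

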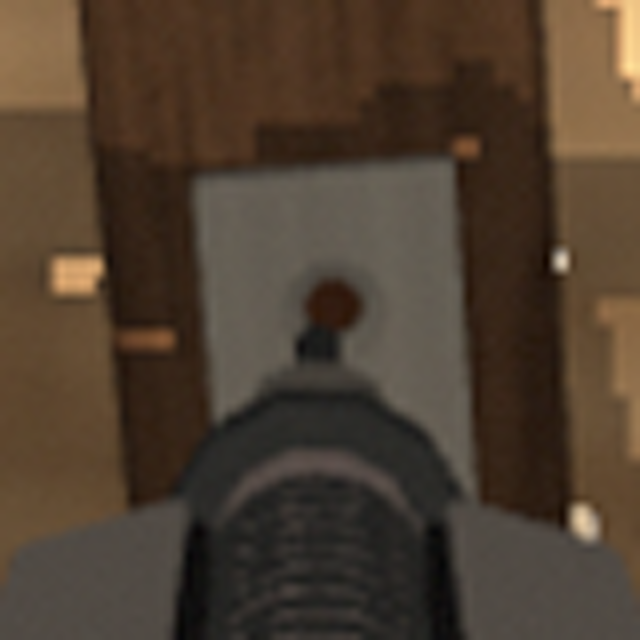

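Tip at crop (318,328) → image (317.75,246); hole mouth centre at crop (336,303) → image (320,243).

```bash
python3 - <<'E'
from tip import *
o=get_obs()
d=dict(np.load("w4.npz",allow_pickle=True)); d["k1"]=float(d["k1"])
t=at_z(d,(317.75,246.),o["ee_pos"][2]-.0755,o); 
print(t.round(4))
for uv in [(319.7,243.2),(320.1,242.9)]:
    for z in (.024,.021): print(z,(at_z(d,uv,z,o)-t).round(4))
# plate edges at hole row for the lateral centre
g=d["image"][243].astype(int); print(g[298:342].sum(1))
o2=get_obs();print(o2["ee_pos"].round(4),o2["time_s"])
E
```

```text
[0.6173 0.2073 0.0352]
0.024 [-0.0007 -0.0015 -0.0112]
0.021 [-0.0014 -0.0015 -0.0142]
0.024 [-0.0004 -0.0018 -0.0112]
0.021 [-0.0012 -0.0019 -0.0142]
[110  89  99 100 117 197 286 276 278 280 282 275 276 274 268 252 242 219
 124  87  91  93  93  83  96 180 252 254 269 282 280 280 279 273 275 274
 283 241 105 116 115 121 118 114]
[0.6166 0.2075 0.1107] 8.4333
```

>>> jog_arm --rows '[[[-0.0003,0.0016,0],0,0.012],[[0,0,0.003],0,0.012],[[0,0,0.003],0,0.012],[[0,0,0.002],0,0.012],[[0,0,0],0,0.012],[[0,0,0],0,0.012],[[0,0,0],0,0.012]]'

```text
time_s: 9.02
ee_pos: [0.6161, 0.2058, 0.102]
eef_rot: [-3.142, -0.0, -0.001]
force: [0.2, 0.2, -2.3]
grip_width: 0.0145
grip_force: 45.0
```

```bash
python3 lookw.py w5;python3 - <<'E'
from tip import *
o=get_obs(); print(o["ee_pos"].round(4),np.round(o["force"],2))
d=tip("w5",o,(317,247))
g=cv2.cvtColor(d["image"],cv2.COLOR_RGB2BGR)[205:285,278:358]
cv2.imwrite("pics/w5d.png",cv2.resize(g,(640,640),interpolation=cv2.INTER_CUBIC))
E
```

```text
9.0167 [0.6161 0.2058 0.102 ] [-3.1416e+00 -1.0000e-04 -1.0000e-03] [ 0.22  0.19 -2.26] 0.014456860141405617
[0.6161 0.2058 0.102 ] [ 0.97 -0.69 -2.17]
cap [317.8 334.6]
collar [317.6 270. ]
tip [317.6 246.8]
hole [0.6153 0.2063 0.024 ] @.022 [0.6148 0.2063 0.022 ]
```

View pics/w5d.png

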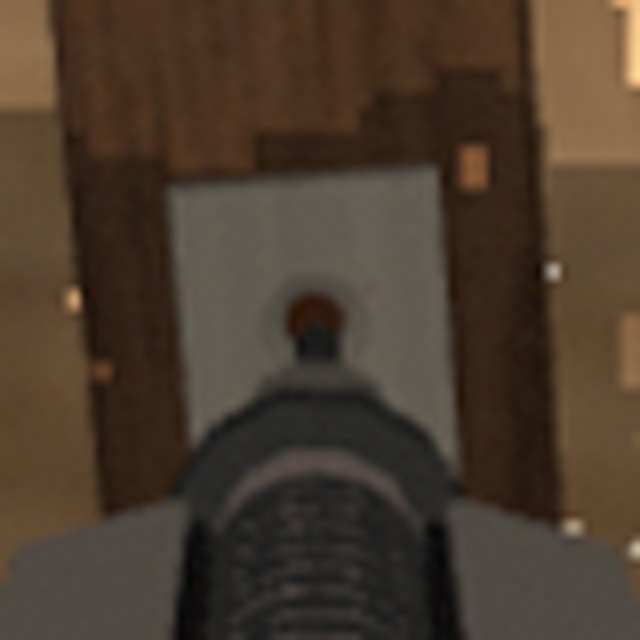

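Tip stub at crop x 319, hole centred at (316,321): correction about +0.4 mm x, +0.3 mm y, then descend.

>>> jog_arm --rows '[[[0.0004,-0.0003,0],0,0.012],[[0,0,0.002],0,0.012],[[0,0,0.002],0,0.012],[[0,0,0],0,0.012],[[0,0,0],0,0.012],[[0,0,0],0,0.012]]'

```text
time_s: 9.57
ee_pos: [0.6164, 0.2061, 0.0979]
eef_rot: [3.142, 0.0, -0.001]
force: [-0.1, -0.2, -2.7]
grip_width: 0.0144
grip_force: 45.0
```

```bash
python3 lookw.py w6;python3 - <<'E'
from tip import *
o=get_obs(); print(o["ee_pos"].round(4),np.round(o["force"],2))
d=tip("w6",o,(317,247))
g=cv2.cvtColor(d["image"],cv2.COLOR_RGB2BGR)[205:285,278:358]
cv2.imwrite("pics/w6d.png",cv2.resize(g,(640,640),interpolation=cv2.INTER_CUBIC))
E
```

```text
9.5667 [0.6164 0.2061 0.0979] [ 3.1416e+00  1.0000e-04 -1.1000e-03] [-0.06 -0.19 -2.74] 0.014402091891228893
[0.6165 0.2061 0.098 ] [ 0.15  0.74 -2.06]
cap [317.9 334.6]
collar [317.6 270. ]
tip [317.6 246.8]
hole [0.6167 0.2065 0.024 ] @.022 [0.6162 0.2065 0.022 ]
```

View pics/w6d.png

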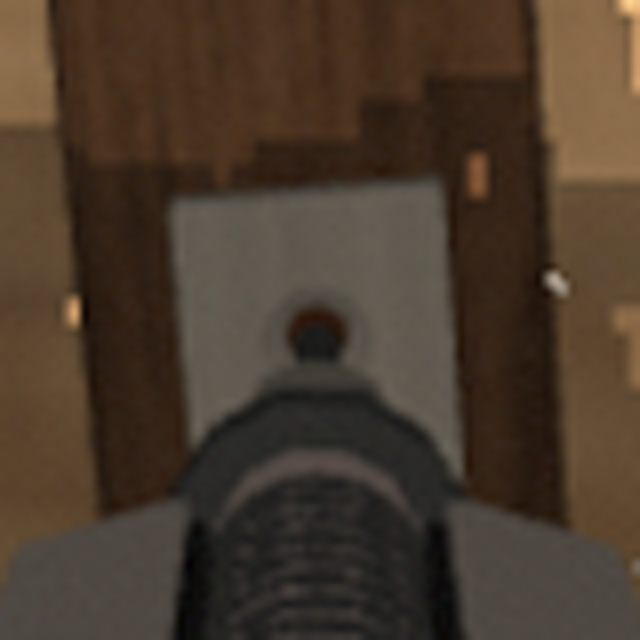

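Nose is centred in the hole (stub (318,335), hole around (317,328)). Now lower to contact and press gently.

>>> jog_arm --rows '[[[0,0,0.001],0,0.012],[[0,0,0.001],0,0.012],[[0,0,0.0005],0,0.012],[[0,0,0],0,0.012],[[0,0,0],0,0.012],[[0,0,0],0,0.012]]'

```text
time_s: 10.12
ee_pos: [0.6164, 0.2061, 0.0955]
eef_rot: [-3.142, 0.0, -0.001]
force: [-0.3, -0.3, -1.7]
grip_width: 0.0146
grip_force: 45.0
```

>>> jog_arm --rows '[[[0,0,0.0005],0,0.012],[[0,0,0.0005],0,0.012],[[0,0,0],0,0.012],[[0,0,0],0,0.012]]'

```text
time_s: 10.45
ee_pos: [0.6165, 0.2061, 0.0945]
eef_rot: [-3.142, -0.0, -0.001]
force: [0.4, 0.2, -1.7]
grip_width: 0.0143
grip_force: 45.0
```

>>> jog_arm --rows '[[[0,0,0.0005],0,0.012],[[0,0,0.0005],0,0.012],[[0,0,0],0,0.012],[[0,0,0],0,0.012]]'

```text
time_s: 10.78
ee_pos: [0.6166, 0.2061, 0.0937]
eef_rot: [-3.141, -0.0, -0.001]
force: [-0.1, -0.2, 2.0]
grip_width: 0.014
grip_force: 45.0
```

>>> jog_arm --rows '[[[0,0,0.0005],0,0.012],[[0,0,0.0005],0,0.012],[[0,0,0],0,0.012],[[0,0,0],0,0.012]]'

```text
time_s: 11.12
ee_pos: [0.6165, 0.2061, 0.0925]
eef_rot: [-3.142, -0.0, -0.001]
force: [-0.4, 0.1, 1.3]
grip_width: 0.0144
grip_force: 45.0
```

>>> jog_arm --rows '[[[0,0,0.0005],0,0.012],[[0,0,0.0005],0,0.012],[[0,0,0],0,0.012],[[0,0,0],0,0.012]]'

```text
time_s: 11.45
ee_pos: [0.6165, 0.2061, 0.0914]
eef_rot: [-3.142, -0.0, -0.001]
force: [0.2, 0.0, 2.4]
grip_width: 0.0144
grip_force: 45.0
```

>>> jog_arm --rows '[[[0,0,0.0005],0,0.012],[[0,0,0],0,0.012],[[0,0,0],0,0.012]]'

```text
time_s: 11.7
ee_pos: [0.6165, 0.2061, 0.091]
eef_rot: [-3.142, -0.0, -0.001]
force: [0.2, 0.5, 1.8]
grip_width: 0.0141
grip_force: 45.0
```

>>> jog_arm --rows '[[[0,0,0.0005],0,0.012],[[0,0,0],0,0.012],[[0,0,0],0,0.012]]'

```text
time_s: 11.95
ee_pos: [0.6165, 0.2061, 0.0906]
eef_rot: [-3.142, -0.0, -0.001]
force: [-1.0, 0.2, 3.0]
grip_width: 0.0143
grip_force: 45.0
```

>>> jog_arm --rows '[[[0,0,0.0005],0,0.012],[[0,0,0],0,0.012],[[0,0,0],0,0.012]]'

```text
time_s: 12.2
ee_pos: [0.6165, 0.2061, 0.0901]
eef_rot: [-3.142, -0.0, -0.001]
force: [-0.6, 0.5, 4.5]
grip_width: 0.0145
grip_force: 45.0
```

>>> jog_arm --rows '[[[0,0,0.0005],0,0.012],[[0,0,0],0,0.012],[[0,0,0],0,0.012]]'

```text
time_s: 12.45
ee_pos: [0.6165, 0.2061, 0.0896]
eef_rot: [-3.142, -0.0, -0.001]
force: [0.1, 1.0, 4.7]
grip_width: 0.0144
grip_force: 45.0
```

>>> jog_arm --rows '[[[0,0,0.0004],0,0.012],[[0,0,0],0,0.012],[[0,0,0],0,0.012]]'

```text
time_s: 12.7
ee_pos: [0.6165, 0.2061, 0.0892]
eef_rot: [-3.141, -0.0, -0.001]
force: [-0.6, -0.3, 5.5]
grip_width: 0.0142
grip_force: 45.0
```

>>> jog_arm --rows '[[[0,0,0.0004],0,0.012],[[0,0,0],0,0.012],[[0,0,0],0,0.012]]'

```text
time_s: 12.95
ee_pos: [0.6166, 0.2061, 0.0889]
eef_rot: [-3.141, -0.0, -0.001]
force: [-0.5, -0.1, 6.1]
grip_width: 0.0143
grip_force: 45.0
```

>>> jog_arm --rows '[[[0,0,0.0004],0,0.012],[[0,0,0],0,0.012],[[0,0,0],0,0.012]]'

```text
time_s: 13.2
ee_pos: [0.6166, 0.2061, 0.0886]
eef_rot: [-3.141, -0.001, -0.001]
force: [-0.2, -0.8, 7.6]
grip_width: 0.0144
grip_force: 45.0
```

>>> jog_arm --rows '[[[0,0,0.0003],0,0.012],[[0,0,0],0,0.012],[[0,0,0],0,0.012]]'

```text
time_s: 13.45
ee_pos: [0.6166, 0.2061, 0.0883]
eef_rot: [-3.141, -0.001, -0.001]
force: [-1.0, 0.6, 6.9]
grip_width: 0.0144
grip_force: 45.0
```

>>> jog_arm --rows '[[[0,0,0.0003],0,0.012],[[0,0,0],0,0.012],[[0,0,0],0,0.012]]'

```text
time_s: 13.7
ee_pos: [0.6165, 0.2061, 0.0879]
eef_rot: [-3.142, -0.0, -0.001]
force: [0.7, 0.2, 1.3]
grip_width: 0.0148
grip_force: 45.0
```

Net force fell from about 9 to 3.4 N, so the spring has snapped. Lifting straight up and going back.

>>> jog_arm --rows '[[[0,0,-0.002],0,0.012],[[0,0,-0.005],0,0.012],[[0,0,-0.01],0,0.012],[[0,0,-0.02],0,0.012],[[0,0,-0.02],0,0.012],[[0,0,-0.02],0,0.012],[[0,0,-0.02],0,0.012],[[0,0,-0.005],0,0.012],[[-0.004,0.02,0],0,0.012],[[-0.006,0.03,0],0,0.012],[[-0.006,0.03,0],0,0.012],[[-0.006,0.03,0],0,0.012]]'

```text
time_s: 14.7
ee_pos: [0.5935, 0.0951, 0.1889]
eef_rot: [3.141, 0.001, -0.0]
force: [0.6, 0.4, -2.2]
grip_width: 0.0146
grip_force: 45.0
```

>>> jog_arm --rows '[[[-0.006,0.03,0],0,0.012],[[-0.006,0.03,0],0,0.012],[[-0.006,0.03,0],0,0.012],[[-0.006,0.03,0],0,0.012],[[-0.006,0.03,0],0,0.012],[[-0.005,0.03,0],0,0.012],[[-0.003,0.03,0],0,0.012],[[-0.0014,0.0177,0],0,0.012],[[0,0,0],0,0.012],[[0,0,0],0,0.012],[[0,0,0],0,0.012]]'

```text
time_s: 15.62
ee_pos: [0.5546, -0.1309, 0.1892]
eef_rot: [-3.141, 0.001, -0.001]
force: [0.4, 0.4, -1.5]
grip_width: 0.0142
grip_force: 45.0
```

```bash
python3 lookw.py w7 block_hole; python3 - <<'E'
from tip import *
o=get_obs(); print(o["ee_pos"].round(4),np.round(o["force"],2))
d=tip("w7",o,(317,247))
print("want hole",proj(d,[.5551,-.1316,.06],o).round(1))
g=cv2.cvtColor(d["image"],cv2.COLOR_RGB2BGR)[195:295,267:367]
cv2.imwrite("pics/w7d.png",cv2.resize(g,(600,600),interpolation=cv2.INTER_CUBIC))
E
```

```text
15.6167 [ 0.5546 -0.1309  0.1892] [-3.1412e+00  8.0000e-04 -7.0000e-04] [ 0.37  0.39 -1.55] 0.014220826283797864
block_hole 0.79 [316.5 231.5] [ 0.5545 -0.1299  0.06  ]
[ 0.5548 -0.1305  0.1895] [-0.61 -0.13 -2.53]
cap [317.8 334.6]
collar [317.6 270. ]
tip [317.6 246.8]
hole [ 0.5309 -0.13    0.024 ] @.022 [ 0.5304 -0.13    0.022 ]
want hole [318.7 231.1]
```

View pics/w7d.png

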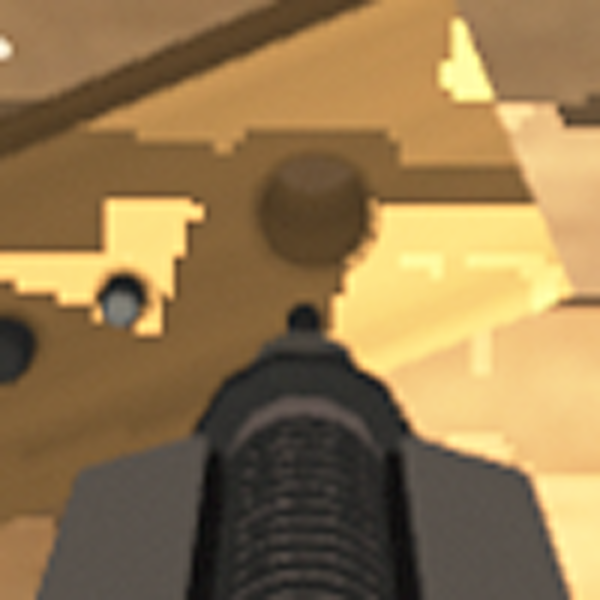

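Hole mouth at crop (313,211) → (318.7,229.7), i.e. about (0.5557, -0.1316). Correcting and inserting in stages.

>>> jog_arm --rows '[[[0.0008,0.001,0.01],0,0.012],[[0,0,0.015],0,0.012],[[0,0,0.015],0,0.012],[[0,0,0.01],0,0.012],[[0,0,0.005],0,0.012],[[0,0,0.003],0,0.012],[[0,0,0],0,0.012],[[0,0,0],0,0.012]]'

```text
time_s: 16.38
ee_pos: [0.5558, -0.1326, 0.1322]
eef_rot: [3.141, -0.001, -0.001]
force: [-0.8, -0.9, -2.2]
grip_width: 0.0143
grip_force: 45.0
```

>>> jog_arm --rows '[[[0,-0.0008,0.004],0,0.012],[[0,0,0.006],0,0.012],[[0,0,0.006],0,0.012],[[0,0,0.004],0,0.012],[[0,0,0.004],0,0.012],[[0,0,0.004],0,0.012],[[0,0,0],0,0.012],[[0,0,0],0,0.012]]'

```text
time_s: 17.05
ee_pos: [0.5554, -0.1317, 0.1035]
eef_rot: [-3.141, 0.0, -0.001]
force: [-0.3, -0.5, -1.7]
grip_width: 0.0139
grip_force: 45.0
```

>>> jog_arm --rows '[[[0,0,0.004],0,0.012],[[0,0,0.005],0,0.012],[[0,0,0.005],0,0.012],[[0,0,0.004],0,0.012],[[0,0,0.003],0,0.012],[[0,0,0.001],0,0.012],[[0,0,0],0,0.012],[[0,0,0],0,0.012]]'

```text
time_s: 17.72
ee_pos: [0.5556, -0.1318, 0.0818]
eef_rot: [3.142, -0.0, -0.001]
force: [0.9, 0.4, -1.7]
grip_width: 0.0145
grip_force: 45.0
```

>>> jog_arm --rows '[[[0,0,0.001],0,0.012],[[0,0,0.0005],0,0.012],[[0,0,0],0,0.012],[[0,0,0],0,0.012]]'

```text
time_s: 18.05
ee_pos: [0.5555, -0.1318, 0.0802]
eef_rot: [3.142, -0.0, -0.001]
force: [0.1, 0.1, -2.7]
grip_width: 0.0146
grip_force: 45.0
```

>>> jog_arm --rows '[[[0,0,0],0,0.02],[[0,0,0],0,0.03],[[0,0,0],0,0.06],[[0,0,0],0,0.06],[[0,0,0],0,0.06],[[0,0,0],0,0.06],[[0,0,0],0,0.06],[[0,0,0],0,0.06]]' --squeeze 5

```text
time_s: 18.72
ee_pos: [0.5555, -0.1318, 0.0802]
eef_rot: [3.142, -0.0, -0.001]
force: [-0.4, -0.2, 0.6]
grip_width: 0.0596
grip_force: 0.0
```

>>> jog_arm --rows '[[[0,0,-0.01],0,0.06],[[0,0,-0.02],0,0.06],[[0,0,-0.02],0,0.06],[[0,0,-0.02],0,0.06],[[0,0,-0.01],0,0.06],[[-0.02,0,-0.02],0,0.06],[[-0.02,0,-0.02],0,0.06],[[0,0,0],0,0.06],[[0,0,0],0,0.06],[[0,0,0],0,0.06]]'

```text
time_s: 19.55
ee_pos: [0.5157, -0.1317, 0.1995]
eef_rot: [-3.141, 0.0, -0.001]
force: [0.1, -0.4, -0.0]
grip_width: 0.0597
grip_force: 0.0
```

```bash
python3 lookw.py w8 punch_grip punch_collar block_hole; python3 - <<'E'
from h import *
g=cv2.imread("pics/w8.png")[140:290,220:420]; cv2.imwrite("pics/w8d.png",cv2.resize(g,(800,600),interpolation=cv2.INTER_CUBIC))
d=camera("top")
for r in spot_point("screw_hole",d)[:1]: print(px(r["at"]).round(1),at_z(d,px(r["at"]),.024).round(4))
E
```

```text
19.55 [ 0.5157 -0.1317  0.1995] [-3.1414e+00  5.0000e-04 -1.1000e-03] [ 0.11 -0.38 -0.01] 0.05973192390972173
punch_grip 0.72 [317.4 191.1] [ 0.5545 -0.1316  0.1   ]
punch_collar 0.82 [316.7 189.6] [ 0.5519 -0.1309  0.06  ]
block_hole 0.94 [317.3 186.6] [ 0.5545 -0.1315  0.06  ]
[322.9 235.9] [0.6181 0.2027 0.024 ]
```

View pics/w8d.png

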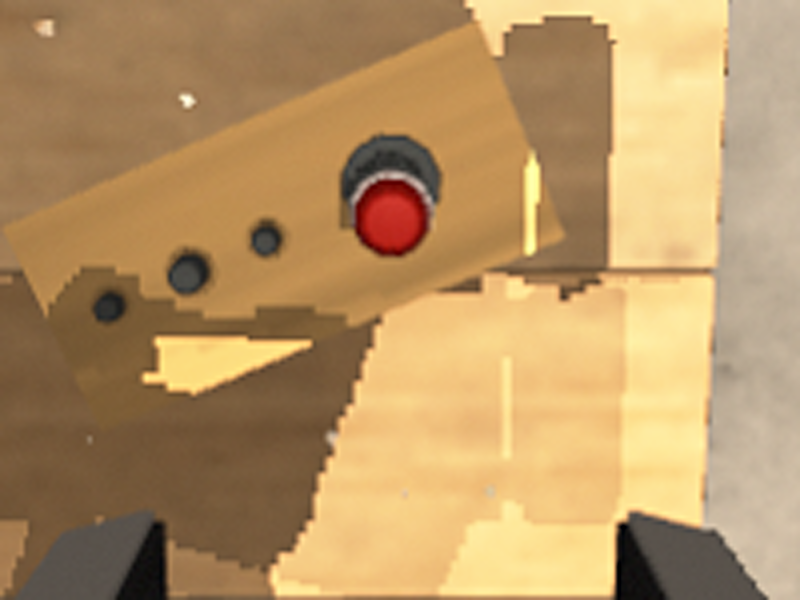

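The punch stands upright in its hole with the collar on the block (cap (390,215), collar (390,180) in the crop). The workpiece is where it was. Handing in.

```bash
python3 -c "
from station import *
print(hand_in())"
```

```text
the job is handed in; nothing more can be done
None
```

The punch snapped once in the empty hole, at about 10 N (limit 15 N), and stands back upright in its block with the collar on top; the workpiece is unmoved and the job is handed in, though `hand_in()` returned no verdict.

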